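Make up the blue water coupling

ROBOT

A 6-joint arm with a two-finger parallel gripper is mounted at the origin on the work surface. World frame = base frame: x ahead of the robot, y to its left, z up, the work surface at z = 0. Lengths are in m, angles in rad, forces in N, time in s.
With the tool pointing down it reaches from about 0.425 to 0.95 m from the base axis. Payload 3.5 kg.
Tool frame: the origin (TCP) lies at the very end of the fingers, on their centre line; the grasp point (between the pads) lies 19 mm behind it (ctrl.grip_point_offset is the distance from the TCP to the grasp point, in m); z points along the fingers, y is the line along which they close (so a half turn about z gives the same grasp; the last joint's range is limited). The gripper opens to 85 mm and grips with 20 to 120 N. Pads are 22 mm wide; open, the fingers measure 114 mm over their backs; the gripper's body (76 mm by 85 mm) begins 54 mm behind the grasp point. The pads swing forward as they close: fully open they stand 13 mm farther back than shut.
Start: joints at [-1.321, 0.286, 1.577, -0, 1.279, -0.15], TCP at [0.263, -0.622, 0.231] pointing down, gripper open.
Joint ranges: [-2.77, 2.77], [-0.9, 2.22], [0.21, 2.48], [-1.53, 4.67], [0.24, 2.81], [-2.84, 2.84]. Speed limits (rad/s): [2.79, 2.79, 3.14, 3.14, 3.14, 3.14].

INTERFACE

Orientations are given as a unit quaternion [x, y, z, w].
In Python, from plant import ctrl gives the robot as it stands. The module is installed in compiled form; this text tells all that it offers.
- The arm moves only by the shell command python3 -m pendant 'ROWS' [OPENING] [FORCE]. ROWS is JSON, a list of rows, each an object of numbers: "dx", "dy", "dz": the shift along the tool's x, y, z in cm; "twist": the turn about the tool's z in degrees. A call has 1 to 10 rows; each row is the pose to reach, as a shift and turn from the pose commanded when the call began, along the tool's axes at that moment; what a row does not reach only later rows make up. A row lasts 1/8 s, in which the tool goes at most 62.5 mm and 10.7 degrees, less where a joint would pass 70% of its speed; a pose out of reach is approached as far as the arm can. A call with a gripper value outside its range is refused whole. OPENING is the opening in per cent of the stroke, from 0 (shut) to 100 (fully open), set as the call begins (- or left out, the last holds). The fingers move at their own pace and stop on an object; FORCE is the grip in N (left out, the last holds). Time passes only in rows, so rows that repeat a pose let the fingers close. It gives the time, the measured TCP pose, the force, the opening and the grip force at its end, in the units of the state.
- ctrl.get_state(): the state, without advancing time (a new reading comes with each control period).
- ctrl.read_camera(name): name is "side" or "top"; returns a dict with "img" (420x560x3 uint8, red, green, blue), "depth" (420x560 float32, m along the optical axis (not along the pixel's ray), 0 where there is no reading), "camera_matrix" (3x3 intrinsics, pixels), "xyz" and "rotation" of the camera in the world. Camera axes: x right, y up, looking along -z (the intrinsics and any distortion apply to the point x, -y, -z); pixel columns grow to the right and rows downward; lengths in m; the calibration is good to about 2 mm. A picture is of the moment at which its call begins.
- ctrl.sign_off(): hands the job in; it is judged then, once.
The state is a dict: "time": time; "qpos": joint angles; "dq": joint speeds; "joint_efforts": joint torques, N m; "eef_pos": TCP position; "tcp_rot": TCP orientation; "contact_force": force on the tool from outside, world axes, zero at the start; "wrist_torque": the same for the moment, N m; "opening": opening from 0.0 (shut) to 1.0 (fully open); "finger_force": force on a finger pad.
Only numpy, scipy, OpenCV 4.12 (cv2) and the standard library are available. Lean on these libraries where they do the work, as an engineer would, in place of code of your own. Each camera call takes 0.05 s, during which the arm holds its last target. There are 200 camera calls.

TASK

Close up the blue water point on the lab bench: turn its blue winged nut clockwise (seen from above) by hand until it is fully home against its stop, then swing the steel spanner that sits on the lock nut just below it clockwise until that is fully home too. Leave the red winged nut as it is, and let go of everything at the end.

Things in the scene. Friction and masses are not known exactly. Their poses are not given: they have to be found in the camera images.
- blue_wing (a point): Centre of the blue wing bar on top of the blue coupling nut, on the nut's vertical turning axis. The upright bar is 60 mm long (along this point's x axis), 12 mm thick (its y axis) and 40 mm high (z); this point is 22 mm above the bar's foot and 18 mm below its top. Below the bar is the nut's round blue collar, 50 mm across and 20 mm high, on a fixed grey-footed pipe stand; the point is 104 mm above the bench and does not shift as the nut turns.
- blue_nut (a joint): Turn of the blue nut in rad: 0 = fully undone, 1.1 = fully home against a hard stop; grows clockwise seen from above, about the vertical axis through blue_wing. It starts between 0 and 0.3. Stays where left; turning takes about 0.15 N m.
- lock_nut (a joint): Turn of the brass hex lock nut under the blue nut, with the spanner that is captive on it, in rad: 0 = loose, 0.9 = fully home against a hard stop; grows clockwise seen from above, about the same vertical axis. It starts between 0 and 0.25. Stays where left; turning takes about 0.4 N m (3 N at the handle's end). It turns independently of the blue nut.
- spanner_grip (a point): A point on the spanner's flat steel handle, 140 mm out from the turning axis and 49 mm above the bench, in the middle of the handle's section. The handle is 18 mm wide, 12 mm thick (43 to 55 mm above the bench, free air beneath), and runs level from the ring round the lock nut to its round end 174 mm from the axis. This point's x axis points outwards along the handle, z up. The handle points roughly towards the robot.
- red_wing_end (a point): Bystander: near one end of the wing bar on the red nut of the other, similar water point, 28 mm from that nut's axis, 104 mm above the bench. The red nut turns as freely as the blue one and must not be turned.

How it is judged:
On the way, in this order (a step that is already met when the one before it is completed fails the run):
1. the blue nut is home, turned to within 10 degrees of its stop (value of joint blue_nut above 0.925 rad), for 0.2 s.
2. after that, the lock nut is home, turned by its spanner to within 10 degrees of its stop (value of joint lock_nut above 0.725 rad), for 0.2 s.
At the end, for the whole second after the job is handed in: The blue nut and then the lock nut have been turned clockwise home, and both finally stand within 10 degrees (0.175 rad) of their stops: blue nut above 0.925 rad, lock nut above 0.725 rad. The red nut's wing end has not moved by more than 10 mm (value of joint blue_nut above 0.925 rad and value of joint lock_nut above 0.725 rad); the robot touches nothing.
It fails at once if the red nut is turned (its wing end moves more than 10 mm) (distance of red_wing_end from where it was at the start of the episode above 0.01 m).
It also fails if it takes over 50 s, if anything falls off the work surface, if the arm or the gripper's body presses on something with over 40 N, if the wrist force passes 120 N, or if a joint passes its speed limit or range.

## Working session

There is one attempt and no reset: what is moved stays moved. The work goes in short steps, Python scripts to look and compute and a shell command to move; the robot and the scene stay as the last step left them, time stands still between calls to the robot, and variables do not carry over. Pictures are saved under pics/ and viewed, at most 10 in all, crops included, and the job is handed in when it is done.

```bash
mkdir -p pics
cat > h.py <<'E'
import numpy as np,cv2
from plant import ctrl
def cam(n):
    c=ctrl.read_camera(n); return c
def cloud(c):
    K=np.array(c["camera_matrix"]);d=c["depth"];v,u=np.mgrid[:d.shape[0],:d.shape[1]]
    p=np.stack([(u-K[0,2])/K[0,0]*d,-(v-K[1,2])/K[1,1]*d,-d],-1)
    return p@np.array(c["rotation"]).T+np.array(c["xyz"])
def save(c,f,s=1): cv2.imwrite(f,c["img"][:,:,::-1])
E
python3 - <<'E'
from h import *
s=ctrl.get_state();print(s["time"],s["eef_pos"],s["tcp_rot"],s["opening"])
ims=[]
for n in("top","side"):
    c=cam(n);save(c,f"pics/{n}0.png");P=cloud(c);print(n,np.round(c["xyz"],3),np.round(c["rotation"],2).tolist(),np.round(c["camera_matrix"],0).tolist())
    h=cv2.cvtColor(c["img"],cv2.COLOR_RGB2HSV)
    ok=(c["depth"]>0)&(P[...,2]>.04)&(P[...,2]<.15)
    m=ok&(h[...,0]>95)&(h[...,0]<130)&(h[...,1]>110)
    q=P[m];print(m.sum(),q.min(0),q.max(0),np.median(q,0)) if m.any() else 0
E
```

```text
0.0 [ 0.26258424 -0.62112568  0.22994549] [ 9.80084473e-01  1.98577551e-01 -6.13798459e-05 -1.17416250e-03] 0.9960790612968471Traceback (most recent call last):
  File "<stdin>", line 5, in <module>
  File "h.py", line 8, in cloud
    return p@np.array(c["rotation"]).T+np.array(c["xyz"])
           ~^~~~~~~~~~~~~~~~~~~~~~~~~~
ValueError: matmul: Input operand 1 has a mismatch in its core dimension 0, with gufunc signature (n?,k),(k,m?)->(n?,m?) (size 4 is different from 3)
```

View pics/top0.png

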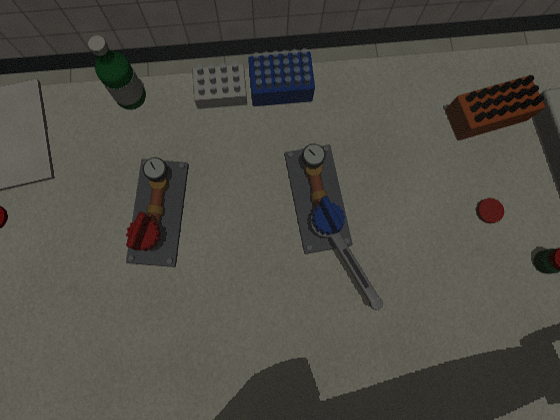

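The top picture shows the blue nut at about (327,215), with the spanner handle running down-right to (376,303). The red nut is at (143,232), well to the left. The camera rotation is a quaternion, so I'll fix the helper.

```bash
sed -i 's/np.array(c\["rotation"\]).T/Rotation.from_quat(c["rotation"]).as_matrix().T/; 1a from scipy.spatial.transform import Rotation' h.py
cat > m.py <<'E'
from h import *
import sys
ims=[]
for n in("top","side"):
    c=cam(n);save(c,f"pics/{n}{sys.argv[1]}.png");P=cloud(c);print(n,np.round(c["xyz"],3))
    h=cv2.cvtColor(c["img"],cv2.COLOR_RGB2HSV);Z=P[...,2]
    blue=(c["depth"]>0)&(h[...,0]>95)&(h[...,0]<130)&(h[...,1]>110)&(P[...,0]<.75)
    for nm,lo,hi in(("bartop",.112,.135),("bar",.092,.135),("collar",.06,.085)):
        m=blue&(Z>lo)&(Z<hi)
        if m.sum()<5: print(nm,m.sum());continue
        q=P[m];r=cv2.minAreaRect((q[:,:2]*1000).astype(np.float32))
        w=np.linalg.svd(q[:,:2]-q[:,:2].mean(0),full_matrices=False)[2][0]
        print(nm,m.sum(),"mean",q.mean(0).round(4),"rect",np.round(r[0],1),np.round(r[1],1),"ang",np.degrees(np.arctan2(w[1],w[0])).round(1),"z",q[:,2].min().round(3),q[:,2].max().round(3))
    if n=="top":B=P[blue&(Z>.112)&(Z<.135)].mean(0)[:2]
    rr=np.linalg.norm(P[...,:2]-B,axis=-1)
    m=(c["depth"]>0)&(Z>.046)&(Z<.062)&(rr>.06)&(rr<.19)&(h[...,1]<90)&(P[...,0]<B[0])
    q=P[m];print("handle",m.sum(),q.mean(0).round(4),q.max(0).round(3),q.min(0).round(3),"rmax",rr[m].max().round(3),"az",np.degrees(np.arctan2(*(q.mean(0)[:2]-B)[::-1])).round(1))
E
python3 m.py 1; python3 -c "
from h import *;print(Rotation.from_quat(ctrl.get_state()['tcp_rot']).as_matrix().round(3))"
```

```text
top [ 0.464 -0.036  0.799]
bartop 260 mean [ 0.6064 -0.1506  0.1201] rect [ 607.2 -150.7] [57.1 12. ] ang -160.0 z 0.113 0.123
bar 292 mean [ 0.6057 -0.1504  0.1181] rect [ 607.1 -150.8] [57.4 12.1] ang -160.0 z 0.092 0.123
collar 391 mean [ 0.6051 -0.1456  0.0821] rect [ 609.  -149.5] [48.2 52.6] ang 109.4 z 0.066 0.085
handle 734 [ 0.5005 -0.1983  0.0536] [ 0.556 -0.169  0.058] [ 0.449 -0.227  0.046] rmax 0.171 az -155.8
side [ 0.355 -0.589  0.591]
bartop 236 mean [ 0.6024 -0.1549  0.1205] rect [ 605.6 -152.9] [59.9 11. ] ang -160.3 z 0.112 0.124
bar 294 mean [ 0.5977 -0.1564  0.1168] rect [ 605.4 -152.8] [60.2 11.3] ang -160.8 z 0.093 0.124
collar 451 mean [ 0.6054 -0.1682  0.0801] rect [ 603.2 -161.8] [35.8 52.9] ang -173.6 z 0.066 0.085
handle 1050 [ 0.4972 -0.2032  0.0536] [ 0.556 -0.17   0.057] [ 0.447 -0.23   0.046] rmax 0.175 az -154.3
[[ 0.921  0.389 -0.   ]
 [ 0.389 -0.921  0.002]
 [ 0.    -0.002 -1.   ]]
```

View pics/side1.png

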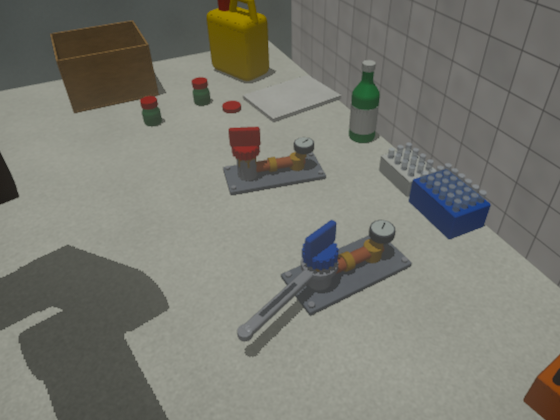

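The side picture confirms the layout: blue wing at (320,240), spanner end at (245,331), gauge at (381,232). The axis is about (0.606,-0.152) and the bar lies at 20°, with bar size and heights as they should be. Next I'll move above it at a safe height and check how high the gauge stands.

```bash
python3 -m pendant '[{"dx":5,"dy":-3},{"dx":10,"dy":-6},{"dx":15,"dy":-9},{"dx":20,"dy":-12},{"dx":25,"dy":-15},{"dx":30,"dy":-18},{"dx":35,"dy":-21},{"dx":40,"dy":-24},{"dx":45,"dy":-27},{"dx":49.9,"dy":-29.8,"twist":3}]' 60
python3 - <<'E'
from h import *
c=cam("side");P=cloud(c);p=P.reshape(-1,3)
d=np.linalg.norm(p[:,:2]-[.606,-.152],axis=1)
m=(d<.16)&(p[:,0]>.65)&(p[:,2]>.07)&(p[:,2]<.16);q=p[m];print(q.min(0),q.max(0),d[m].min())
s=ctrl.get_state();print(s["qpos"].round(3) if hasattr(s["qpos"],"round") else s["qpos"])
print(Rotation.from_quat(s['tcp_rot']).as_matrix().round(3),s["eef_pos"])
E
```

```text
[ 0.71379484 -0.15750922  0.07008347] [ 0.73290382 -0.12987471  0.07132434] 0.10999610598534187
[-1.321  0.287  1.578 -0.     1.279 -0.15 ]
[[ 0.921  0.389 -0.   ]
 [ 0.389 -0.921  0.001]
 [ 0.    -0.002 -1.   ]] [ 0.2626601  -0.62135653  0.23042768]$[0]: bad value
```

The call was refused, probably because each row needs all four keys. Gauge top is at 71 mm, so it is clear of the gripper.

```bash
python3 -m pendant '[{"dx":5,"dy":-3,"dz":0,"twist":0},{"dx":10,"dy":-6,"dz":0,"twist":0},{"dx":15,"dy":-9,"dz":0,"twist":0},{"dx":20,"dy":-12,"dz":0,"twist":0},{"dx":25,"dy":-15,"dz":0,"twist":0},{"dx":30,"dy":-18,"dz":0,"twist":0},{"dx":35,"dy":-21,"dz":0,"twist":0},{"dx":40,"dy":-24,"dz":0,"twist":0},{"dx":45,"dy":-27,"dz":0,"twist":0},{"dx":49.9,"dy":-29.8,"dz":0,"twist":3}]' 60
python3 - <<'E'
from h import *
s=ctrl.get_state();print(s["qpos"])
print(Rotation.from_quat(s['tcp_rot']).as_matrix().round(3),s["eef_pos"])
E
```

```text
time: 1.45
eef_pos: [0.6072, -0.1512, 0.2313]
tcp_rot: [0.985, 0.172, -0.0, 0.0]
contact_force: [0.1, -0.2, -0.1]
opening: 0.6
finger_force: 0.0
[-4.05936187e-01  1.79615193e-01  1.70368812e+00 -1.07798080e-04
  1.25823267e+00  8.18600436e-01]
[[ 0.941  0.339  0.   ]
 [ 0.339 -0.941 -0.   ]
 [-0.     0.    -1.   ]] [ 0.60723777 -0.15119847  0.23125863]
```

Above the nut and lined up. Now I descend to 14.2 cm below and grip.

```bash
python3 -m pendant '[{"dx":0,"dy":0,"dz":5,"twist":0},{"dx":0,"dy":0,"dz":10,"twist":0},{"dx":0,"dy":0,"dz":13,"twist":0},{"dx":0,"dy":0,"dz":14.2,"twist":0},{"dx":0,"dy":0,"dz":14.2,"twist":0}]' && python3 -m pendant '[{"dx":0,"dy":0,"dz":0,"twist":0},{"dx":0,"dy":0,"dz":0,"twist":0},{"dx":0,"dy":0,"dz":0,"twist":0},{"dx":0,"dy":0,"dz":0,"twist":0},{"dx":0,"dy":0,"dz":0,"twist":0},{"dx":0,"dy":0,"dz":0,"twist":0}]' 0 40
```

```text
time: 2.08
eef_pos: [0.6062, -0.153, 0.089]
tcp_rot: [0.985, 0.173, -0.0, -0.0]
contact_force: [0.2, 0.6, 0.1]
opening: 0.602
finger_force: 0.0
time: 2.82
eef_pos: [0.6066, -0.1509, 0.0915]
tcp_rot: [0.985, 0.172, 0.0, -0.002]
contact_force: [-3.9, 7.4, 6.4]
opening: 0.134
finger_force: 41.6
```

Gripped: the opening matches a 12 mm bar. I'll turn it clockwise, 45° first.

```bash
python3 -m pendant '[{"dx":0,"dy":0,"dz":0,"twist":8},{"dx":0,"dy":0,"dz":0,"twist":16},{"dx":0,"dy":0,"dz":0,"twist":24},{"dx":0,"dy":0,"dz":0,"twist":32},{"dx":0,"dy":0,"dz":0,"twist":39},{"dx":0,"dy":0,"dz":0,"twist":45},{"dx":0,"dy":0,"dz":0,"twist":45}]'; python3 -c "
from h import *;s=ctrl.get_state();print(s['wrist_torque']);R=Rotation.from_quat(s['tcp_rot']).as_matrix();print(np.degrees(np.arctan2(R[1,0],R[0,0])))"
```

```text
time: 3.7
eef_pos: [0.6066, -0.1509, 0.0915]
tcp_rot: [0.976, -0.218, -0.0, -0.002]
contact_force: [-3.8, 7.8, 5.7]
opening: 0.133
finger_force: 41.6
[ 0.91334811  0.39642529 -0.11823803]
-25.159257114264424
```

```bash
T='import sys
from h import *;s=ctrl.get_state();print(s["wrist_torque"]);R=Rotation.from_quat(s["tcp_rot"]).as_matrix();print(np.degrees(np.arctan2(R[1,0],R[0,0])))'; echo "$T">t.py
python3 -m pendant '[{"dx":0,"dy":0,"dz":0,"twist":3},{"dx":0,"dy":0,"dz":0,"twist":6},{"dx":0,"dy":0,"dz":0,"twist":6}]'; python3 t.py
python3 -m pendant '[{"dx":0,"dy":0,"dz":0,"twist":3},{"dx":0,"dy":0,"dz":0,"twist":5},{"dx":0,"dy":0,"dz":0,"twist":5}]'; python3 t.py
```

```text
time: 4.08
eef_pos: [0.6066, -0.1509, 0.0916]
tcp_rot: [0.965, -0.263, -0.001, -0.0]
contact_force: [-3.2, 7.8, 6.2]
opening: 0.134
finger_force: 75.1
[1.16607458 0.30340396 1.91120861]
-30.507090224028925
time: 4.45
eef_pos: [0.6065, -0.1509, 0.0917]
tcp_rot: [0.954, -0.3, -0.001, 0.001]
contact_force: [-2.0, 7.7, 6.4]
opening: 0.135
finger_force: 132.9
[1.28062878 0.23286204 3.7030975 ]
-34.926473043662476
```

The torque jump means the nut is on its stop, after about 47–50° (start about 0.25–0.3). I'll relax the twist, open, lift and look.

```bash
python3 -m pendant '[{"dx":0,"dy":0,"dz":0,"twist":-3},{"dx":0,"dy":0,"dz":0,"twist":-7},{"dx":0,"dy":0,"dz":0,"twist":-7}]'; python3 t.py
python3 -m pendant '[{"dx":0,"dy":0,"dz":0,"twist":0},{"dx":0,"dy":0,"dz":0,"twist":0},{"dx":0,"dy":0,"dz":0,"twist":0},{"dx":0,"dy":0,"dz":0,"twist":0},{"dx":0,"dy":0,"dz":-5,"twist":0},{"dx":0,"dy":0,"dz":-10,"twist":0},{"dx":-5,"dy":0,"dz":-12,"twist":0},{"dx":-10,"dy":0,"dz":-12,"twist":0},{"dx":-15,"dy":0,"dz":-12,"twist":0},{"dx":-15,"dy":0,"dz":-12,"twist":0}]' 60; python3 t.py; python3 m.py 2
```

```text
time: 4.82
eef_pos: [0.6066, -0.1509, 0.0915]
tcp_rot: [0.969, -0.248, -0.001, -0.001]
contact_force: [-3.3, 7.3, 6.6]
opening: 0.137
finger_force: 54.6
[1.12014486 0.30626852 1.24659435]
-28.680956182965517
time: 6.08
eef_pos: [0.4725, -0.0784, 0.2082]
tcp_rot: [0.968, -0.251, -0.001, -0.0]
contact_force: [1.3, -0.3, 0.1]
opening: 0.6
finger_force: 0.0
[-0.02125819  0.02250283 -0.03400916]
-29.043782413297603
top [ 0.464 -0.036  0.799]
bartop 246 mean [ 0.6065 -0.1498  0.1202] rect [ 607.1 -150.3] [12. 57.] ang 153.1 z 0.112 0.124
bar 266 mean [ 0.6051 -0.149   0.1188] rect [ 607.1 -150. ] [12.1 57.2] ang 153.2 z 0.092 0.124
collar 471 mean [ 0.6064 -0.1493  0.0821] rect [ 607.1 -150.4] [53.4 50.9] ang 66.3 z 0.067 0.085
handle 5 [ 0.5543 -0.1826  0.0533] [ 0.556 -0.18   0.055] [ 0.552 -0.185  0.052] rmax 0.065 az -147.9
side [ 0.355 -0.589  0.591]
bartop 348 mean [ 0.6047 -0.1553  0.1189] rect [ 605.2 -153.7] [11.7 56.2] ang -26.4 z 0.112 0.124
bar 735 mean [ 0.6038 -0.1562  0.11  ] rect [ 605.1 -153.9] [12.  56.2] ang -26.4 z 0.092 0.124
collar 504 mean [ 0.5984 -0.1671  0.0797] rect [ 600.1 -165.9] [26.3 51.3] ang -24.4 z 0.066 0.085
handle 1042 [ 0.4973 -0.203   0.0537] [ 0.556 -0.169  0.058] [ 0.446 -0.23   0.046] rmax 0.176 az -154.0
```

View pics/side2.png

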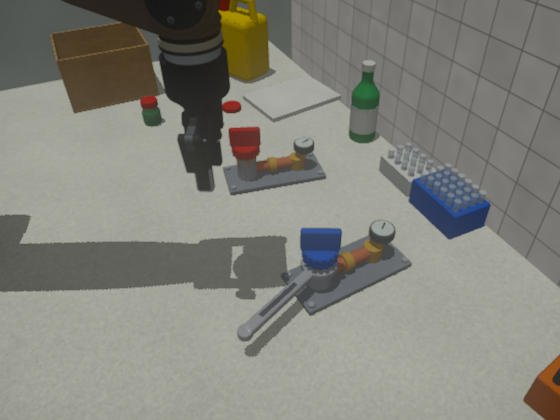

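The side picture shows the bar turned, now facing the camera at (320,240). It has gone 46.7° to its hard stop, and the spanner is still ending at (245,331). The handle azimuth is about -155.5°. Next I straddle the handle at (0.483,-0.208).

```bash
python3 -m pendant '[{"dx":1.2,"dy":1.8,"dz":0,"twist":-9},{"dx":2.4,"dy":3.6,"dz":0,"twist":-18},{"dx":3.6,"dy":5.4,"dz":0,"twist":-27},{"dx":4.8,"dy":7.2,"dz":0,"twist":-36},{"dx":6,"dy":9,"dz":0,"twist":-45},{"dx":7.2,"dy":10.8,"dz":0,"twist":-53.5},{"dx":7.2,"dy":10.8,"dz":4,"twist":-53.5},{"dx":7.2,"dy":10.8,"dz":8,"twist":-53.5},{"dx":7.2,"dy":10.8,"dz":11,"twist":-53.5},{"dx":7.2,"dy":10.8,"dz":11,"twist":-53.5}]' 45; python3 t.py; python3 -c "
from h import *;save(cam('side'),'pics/side3.png')"
```

```text
time: 7.42
eef_pos: [0.485, -0.2095, 0.0966]
tcp_rot: [0.977, 0.211, -0.002, -0.002]
contact_force: [-0.1, -0.2, 0.4]
opening: 0.449
finger_force: 0.0
[ 0.00187305 -0.04539772  0.03234848]
24.363955526239074
```

View pics/side3.png

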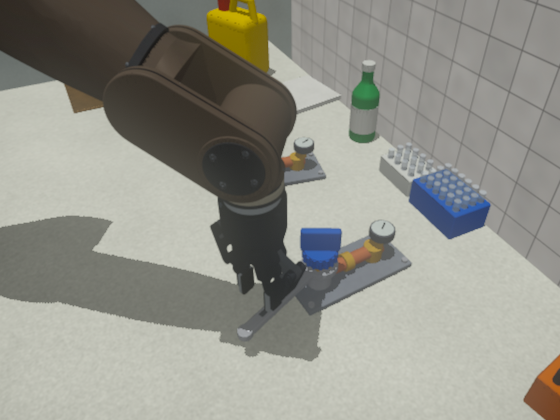

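The picture shows the two fingertips at (248,287) and (272,303), above and on either side of the handle, which ends at (245,331). I'll descend gently to TCP z of about 0.032.

```bash
python3 -m pendant '[{"dx":0,"dy":0,"dz":2,"twist":0},{"dx":0,"dy":0,"dz":3.3,"twist":0},{"dx":0,"dy":0,"dz":3.3,"twist":0}]'; python3 -m pendant '[{"dx":0,"dy":0,"dz":1,"twist":0},{"dx":0,"dy":0,"dz":2,"twist":0},{"dx":0,"dy":0,"dz":3.1,"twist":0},{"dx":0,"dy":0,"dz":3.1,"twist":0}]'; python3 t.py
python3 - <<'E'
import numpy as np
# arc rows: tool at radius r along -x of tool frame, axis at (+r,0); tool y=(sin,-cos)
from h import *
s=ctrl.get_state();R=Rotation.from_quat(s["tcp_rot"]).as_matrix()
a=R.T@(np.array([.606,-.152,0])-s["eef_pos"]);a=a[:2];print("axis in tool",a)
for t in range(8,65,4):
    c,n=np.cos(np.radians(t)),np.sin(np.radians(t));M=np.array([[c,-n],[n,c]])
    print(t,((a-M@a)*100).round(2))
E
```

```text
time: 7.85
eef_pos: [0.4858, -0.2096, 0.0663]
tcp_rot: [0.977, 0.211, -0.0, -0.0]
contact_force: [-0.3, 0.5, -0.2]
opening: 0.447
finger_force: 0.0
time: 8.35
eef_pos: [0.4848, -0.2088, 0.0339]
tcp_rot: [0.977, 0.211, -0.001, -0.001]
contact_force: [-0.2, 0.9, -0.7]
opening: 0.452
finger_force: 0.0
[-0.01985262  0.00435805 -0.02487614]
24.404238498398737
axis in tool [ 0.13391306 -0.0016083 ]
8 [ 0.11 -1.87]
12 [ 0.26 -2.79]
16 [ 0.47 -3.7 ]
20 [ 0.75 -4.59]
24 [ 1.09 -5.46]
28 [ 1.49 -6.31]
32 [ 1.95 -7.12]
36 [ 2.46 -7.9 ]
40 [ 3.03 -8.65]
44 [ 3.65 -9.35]
48 [  4.31 -10.  ]
52 [  5.02 -10.61]
56 [  5.77 -11.17]
60 [  6.56 -11.68]
64 [  7.38 -12.13]
```

The fingers are straddling the handle with no contact. I'll sweep the arc.

```bash
python3 -m pendant '[{"dx":0.03,"dy":-0.94,"dz":0,"twist":4},{"dx":0.11,"dy":-1.87,"dz":0,"twist":8},{"dx":0.26,"dy":-2.8,"dz":0,"twist":12},{"dx":0.47,"dy":-3.7,"dz":0,"twist":16},{"dx":0.75,"dy":-4.6,"dz":0,"twist":20},{"dx":1.09,"dy":-5.46,"dz":0,"twist":24},{"dx":1.49,"dy":-6.31,"dz":0,"twist":28},{"dx":1.95,"dy":-7.12,"dz":0,"twist":32},{"dx":2.46,"dy":-7.9,"dz":0,"twist":36},{"dx":2.46,"dy":-7.9,"dz":0,"twist":36}]'; python3 t.py
```

```text
time: 9.6
eef_pos: [0.4756, -0.1272, 0.0355]
tcp_rot: [0.995, -0.1, 0.0, 0.0]
contact_force: [0.6, -0.3, -0.2]
opening: 0.449
finger_force: 0.0
[ 0.0097257  -0.04082748  0.00414792]
-11.517834787350791
```

```bash
python3 -m pendant '[{"dx":0.03,"dy":-0.94,"dz":0,"twist":4},{"dx":0.11,"dy":-1.87,"dz":0,"twist":8},{"dx":0.11,"dy":-1.87,"dz":0,"twist":8}]'; python3 t.py;python3 -m pendant '[{"dx":0.03,"dy":-0.94,"dz":0,"twist":4},{"dx":0.03,"dy":-0.94,"dz":0,"twist":4}]'; python3 t.py; python3 m.py 4
```

```text
time: 9.98
eef_pos: [0.4807, -0.1093, 0.0355]
tcp_rot: [0.986, -0.169, 0.0, -0.0]
contact_force: [0.1, -0.4, 0.5]
opening: 0.451
finger_force: 0.0
[-0.01830686 -0.03480113 -0.02850533]
-19.48572062553574
time: 10.22
eef_pos: [0.484, -0.1006, 0.0354]
tcp_rot: [0.979, -0.203, 0.0, -0.0]
contact_force: [0.3, -0.2, -0.3]
opening: 0.449
finger_force: 0.1
[-0.06136907  0.05655273 -0.02499346]
-23.46490695023877
top [ 0.464 -0.036  0.799]
bartop 249 mean [ 0.6065 -0.1498  0.1202] rect [ 607.3 -150.3] [12.  57.4] ang 153.0 z 0.112 0.124
bar 264 mean [ 0.6052 -0.1492  0.1192] rect [ 607.3 -150.1] [12.  57.6] ang 153.2 z 0.092 0.124
collar 450 mean [ 0.6064 -0.15    0.0822] rect [ 607.7 -150.5] [52.4 52.3] ang 65.8 z 0.066 0.085m.py:17: RuntimeWarning: Mean of empty slice.
  q=P[m];print("handle",m.sum(),q.mean(0).round(4),q.max(0).round(3),q.min(0).round(3),"rmax",rr[m].max().round(3),"az",np.degrees(np.arctan2(*(q.mean(0)[:2]-B)[::-1])).round(1))
  ret = um.true_divide(
Traceback (most recent call last):
  File "m.py", line 17, in <module>
    q=P[m];print("handle",m.sum(),q.mean(0).round(4),q.max(0).round(3),q.min(0).round(3),"rmax",rr[m].max().round(3),"az",np.degrees(np.arctan2(*(q.mean(0)[:2]-B)[::-1])).round(1))
                                                     ~~~~~^^^
ValueError: zero-size array to reduction operation maximum which has no identity
```

```bash
python3 -c "
from h import *;save(cam('side'),'pics/side4.png')"
```

```text
(no output)
```

View pics/side4.png

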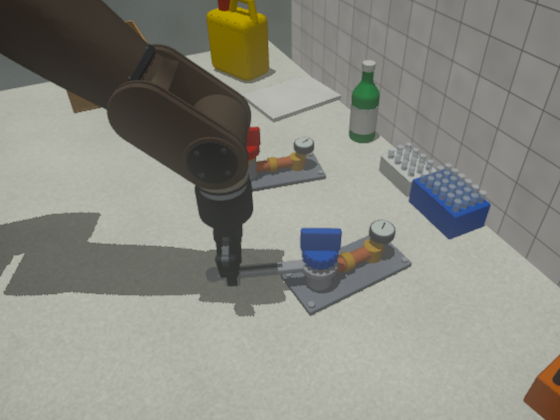

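The handle is following: its end is now at (213,273). I'll carry on to the stop in small steps.

```bash
for i in 1; do python3 -m pendant '[{"dx":0.03,"dy":-0.94,"dz":0,"twist":4},{"dx":0.03,"dy":-0.94,"dz":0,"twist":4}]'; python3 t.py; done; python3 -m pendant '[{"dx":0.02,"dy":-0.7,"dz":0,"twist":3},{"dx":0.02,"dy":-0.7,"dz":0,"twist":3}]'; python3 t.py
```

```text
time: 10.58
eef_pos: [0.4869, -0.0951, 0.0353]
tcp_rot: [0.972, -0.236, -0.001, 0.004]
contact_force: [-5.9, -11.9, -0.3]
opening: 0.452
finger_force: 6.4
[-1.86364546  0.86330862  0.13929512]
-27.266308390393753
time: 10.82
eef_pos: [0.4877, -0.0952, 0.0351]
tcp_rot: [0.966, -0.257, -0.002, 0.011]
contact_force: [-15.6, -35.3, -0.0]
opening: 0.451
finger_force: 19.3
[-5.61402757  2.53431038  0.43022985]
-29.81883030053114
```

The force rises to 38 N with no motion, so the lock nut is on its stop. I'll back off to centre, lift clear and check.

```bash
python3 -m pendant '[{"dx":0,"dy":0,"dz":0,"twist":0},{"dx":0,"dy":0,"dz":0,"twist":0},{"dx":0,"dy":0.8,"dz":0,"twist":0},{"dx":0,"dy":1.6,"dz":0,"twist":0},{"dx":0,"dy":1.6,"dz":0,"twist":0}]'; python3 t.py;  python3 -m pendant '[{"dx":0,"dy":0,"dz":-3,"twist":0},{"dx":0,"dy":0,"dz":-8,"twist":0},{"dx":0,"dy":0,"dz":-14,"twist":0},{"dx":-2,"dy":6,"dz":-18,"twist":0},{"dx":-2,"dy":12,"dz":-18,"twist":0},{"dx":-2,"dy":18,"dz":-18,"twist":0},{"dx":-2,"dy":24,"dz":-18,"twist":0},{"dx":-2,"dy":24,"dz":-18,"twist":0}]'; python3 m.py 5 2>&1 | grep -E "bartop|handle|side|top "; python3 -c "
from h import *;save(cam('top'),'pics/top6.png')"
```

```text
time: 11.45
eef_pos: [0.483, -0.0997, 0.0353]
tcp_rot: [0.965, -0.264, 0.0, -0.0]
contact_force: [-0.7, 0.1, 0.2]
opening: 0.448
finger_force: 0.0
[-0.0042075  -0.04478515  0.00336115]
-30.618149045111842
time: 12.45
eef_pos: [0.3423, -0.2985, 0.2156]
tcp_rot: [0.964, -0.266, 0.0, 0.0]
contact_force: [0.3, 0.1, -0.6]
opening: 0.447
finger_force: 0.0
top [ 0.464 -0.036  0.799]
bartop 245 mean [ 0.6069 -0.15    0.1203] rect [ 607.1 -150.2] [11.6 57.6] ang 153.3 z 0.116 0.124
handle 721 [ 0.498  -0.1084  0.0538] [ 0.553 -0.082  0.058] [ 0.446 -0.136  0.047] rmax 0.172 az 159.1
side [ 0.355 -0.589  0.591]
bartop 319 mean [ 0.6062 -0.1558  0.1191] rect [ 605.2 -153.8] [11.9 56.3] ang -27.3 z 0.112 0.123
handle 880 [ 0.4962 -0.1137  0.0532] [ 0.552 -0.084  0.057] [ 0.443 -0.14   0.046] rmax 0.173 az 161.8
```

View pics/top6.png

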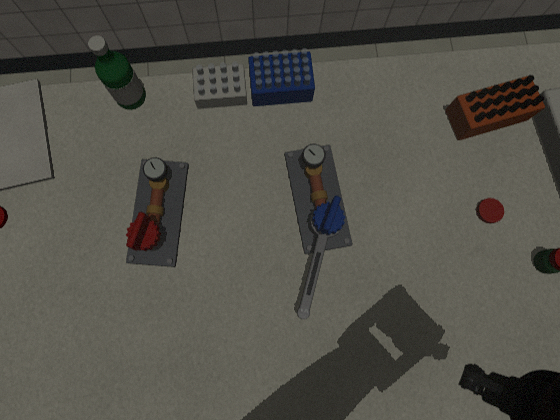

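The spanner end is now at (304,312), a swing of about 45° to a firm stop. The blue bar at (328,215) is unchanged, red at (143,232) has not moved, and the arm is clear of everything.

```bash
python3 -c "
from plant import ctrl;print(ctrl.sign_off())"
```

```text
the job is handed in; nothing more can be done
None
```

I turned the blue nut and then the lock nut clockwise until each came up hard against its stop, left the red nut untouched, moved the arm clear and handed the job in at about 12.6 s; the hand-in returned no verdict.

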